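Sort snail shells over a tipping bowl with a held card

ROBOT

A 6-joint arm with a two-finger parallel gripper is mounted at the origin on the work surface. World frame = base frame: x ahead of the robot, y to its left, z up, the work surface at z = 0. Lengths are in mm, angles in rad, forces in N, time in s.
With the tool pointing down it reaches from about 400 to 925 mm from the base axis. Payload 12.5 kg.
Tool frame: the origin (TCP) lies at the very end of the fingers, on their centre line; the grasp point (between the pads) lies env.grip_point_offset behind it (env.grip_point_offset is the distance from the TCP to the grasp point, in mm); y points along the fingers, z is the direction in which the jaws open and shut, and the axes are right-handed (so a half turn about y gives the same grasp; the last joint's range is limited). The gripper opens to 95 mm and grips with 3 to 60 N. Pads are 20 mm wide; open, the fingers measure 119 mm over their backs; the gripper's body (75 mm by 180 mm) begins 59 mm behind the grasp point.
Start: joints at [1.015, 0.491, 1.559, -0, 1.092, -0.106], TCP at [271.728, 562.86, 214.661] pointing down, gripper open.
Joint ranges: [-3.1, 3.1], [-0.84, 2.19], [0.05, 2.79], [-1.13, 4.28], [0.06, 2.93], [-2.69, 2.69]. Speed limits (rad/s): [2.22, 2.22, 2.79, 3.14, 3.14, 3.14].

INTERFACE

Orientations are given as [roll, pitch, yaw] about the fixed x, y, z axes, in that order (R = Rz(yaw) Ry(pitch) Rx(roll)).
In Python, from cell import readout, read_camera, env, nets gives the robot as it stands.
- The arm moves only by the tool apply_moves, never from a script. Its argument "increments" is a list of rows, each a list of 3 entries, a list of its own where there are three numbers: the shift along the tool's x, y, z in cm, then the turn, a rotation vector about the tool's x, y, z in degrees, then the finger opening in cm, from 0 to 9.51. A call has exactly 5 rows; each row shifts and turns the pose as measured when the row begins, along the tool's axes as they then stand; what a row does not reach is not made up. A row lasts 1/8 s, in which the tool goes at most 62.5 mm and 10.7 degrees, less where a joint would pass 70% of its speed; a pose out of reach is approached as far as the arm can. A call with a gripper value outside its range is refused whole. The fingers move at their own pace and stop on an object; the grip force is fixed at half the most. Time passes only in rows, so rows that do not move let the fingers close, or fill a call up. It gives the time, the measured TCP pose, the force and the opening at its end, in the units of the state.
- readout.state(): the state, without advancing time (a new reading comes with each control period).
- read_camera(name): name is "scene" or "top" or "wrist"; returns a dict with "img" (400x640x3 uint8, red, green, blue), "vfov" (degrees; the focal length in pixels is half the picture's height over the tangent of half this angle, whatever the lens; pixels are square), "cx", "cy" (the principal point, pixels), "rvec" (rotation vector, rad) and "tvec" (3), from world to camera coordinates, as OpenCV has them; the wrist camera has in their place "mount" (4x4, takes a point from camera to tool coordinates, whose origin is the TCP and whose axes are the tool frame's). Camera axes: x right, y down, z forward; pixel columns grow to the right and rows downward; lengths in mm; the calibration is good to about 2 mm. The wrist camera is an equidistant fisheye: a pixel r from the principal point sees the ray r / f radians off the axis. A picture is of the moment at which its call begins: read the wrist's pose just before it. There is no depth.
- env.job_done(): hands the job in, once; it reports no verdict.
Trained networks look in a picture, given as the dict that the camera call returned (one of the last four; its "shot" number tells which), for a name from the list of things; names that differ only in an ending like _2 or _b are one class to them, and where a whole thing is asked for, a point or a joint stands for the part that bears it (a point fixed in the world has none). Each returns a list of dicts, best first, with "confidence" (0 to 1); they miss things now and then, are a little off and sometimes report something else, mostly with a low value. They report only what shows in the picture. A call takes as long as a camera call.
- nets.look_for(picture, thing): "point" ([x, y, z] in mm, in the coordinates of the camera as it stood for that picture, good to about 4 mm: the middle of the surface that is visible of it).
- nets.mark_of(picture, thing): "point" ([x, y, z] in mm, in the coordinates of the camera as it stood for that picture, good to about 4 mm: a listed point, or the origin of a listed thing).
The state is a dict: "t": time; "joints": joint angles; "qvel": joint speeds; "tau": joint torques, N m; "eef_pos": TCP position; "tcp_rot": TCP orientation; "ft_force": force on the tool from outside, world axes, zero at the start; "moment": the same for the moment, N m; "opening": opening from 0.0 (shut) to 1.0 (fully open).
Only numpy, scipy, OpenCV 4.12 (cv2) and the standard library are available. Lean on these libraries where they do the work, as an engineer would, in place of code of your own. Each camera call takes 0.05 s, during which the arm holds its last target. There are 200 camera calls.

TASK

Sort the snail shells by size: take the white sorting card from its wooden rack, lay its lower edge across the rim of the steel bowl at the mouth and press down with it, so that the bowl tips and the four small shells roll out under the card into the white tray while the card keeps the large shell in. Then ease up slowly so that the bowl comes back up with the large shell in it and stand the card back in its rack. Do not touch the shells with the fingers, and leave the jars, brush and beaker alone.

Things in the scene. Friction and masses are not known exactly. Their poses are not given: they have to be found in the camera images.
- stand: grey fixed stand of the tipping bowl: base and two side posts (at y = +-86 mm, x = +-11 mm, top 126 mm above the table). Origin on the table straight under the middle of the bowl's pivot line, which runs along local y 115 mm up. Local z up; the bowl's mouth faces local -x.
- bowl (a joint): tipping angle of the steel bowl: 0 at rest (leaning back 0.13 rad, mouth raised), grows as the mouth tips down, stop at 0.56 (floor then slopes 0.43 rad down to the mouth). A damped spring returns it: about 5 N straight down on the rim near the mouth starts it, 10 N holds it at the stop, moving at 40 mm/s adds 2 N; it follows a card that rises slowly. Rim points 55 mm ahead of the pivot sink about 33 mm.
- bowl_mouth (a point): moves with the bowl: middle of its open mouth at rim height, between the front ends of the two side walls (70 mm forward of the pivot, 17 mm above it in the bowl's frame). Bowl axes: -x out through the mouth, y across, z away from the floor. The rim is 32 mm above the floor all round, so a straight card laid on edge across both side walls near the mouth leaves a 32 mm high slot under it.
- bowl_floor (a point): moves with the bowl: on the floor's upper face, 15 mm below the pivot, midline; same axes as bowl_mouth. The bowl is scoop-shaped: half-round back of inner radius 65 mm about this point, straight side walls (4 mm thick, 138 mm over their outsides) from here 70 mm forward, flat floor ending in a lip 80 mm forward, no front wall.
- card: sorting card: white plastic plate 170 mm long (local y), 5 mm thick (local x), 125 mm tall (local z), with a wooden grip rail 70 mm long, 14 mm thick, 26 mm tall along the middle of its top (99 to 125 mm above the lower edge). Origin: middle of its lower edge. 0.13 kg. It starts on edge in the rack.
- rack: fixed wooden rack for the card: base 70 x 190 mm, 8 mm thick, with a slot along local y, 11 mm wide and open at both ends, 45 mm deep, widening above into a funnel mouth about 44 mm wide; top 78 mm above the table. Origin: on the table under the middle of the slot, local z up. A card home in it stands with its lower edge 8 mm above the table.
- tray: fixed white open tray in front of and below the mouth: 180 (local x) x 200 (local y) x 40 mm high, walls 4 mm. Origin: centre of its underside, local z up.
- big_shell: the large snail shell, nearly a ball of 44 mm diameter with a slight brown apex. Origin at the ball's centre. Lies in the bowl.
- jar_large: specimen jar 72 mm across, 110 mm tall; origin under its centre; bystander
- jar_mid: specimen jar 56 mm across, 85 mm tall; origin under its centre; bystander
- jar_small: specimen jar 40 mm across, 60 mm tall; origin under its centre; bystander
- brush: brush 170 mm long lying on the bench; bystander
- beaker: glass beaker 66 mm across, 85 mm tall; origin under its centre; bystander
- small_shell0: one of four small snail shells, nearly a ball of 22 mm diameter. Origin at the ball's centre. Starts in the bowl.
- small_shell1: one of four small snail shells, nearly a ball of 22 mm diameter. Origin at the ball's centre. Starts in the bowl.
- small_shell2: one of four small snail shells, nearly a ball of 22 mm diameter. Origin at the ball's centre. Starts in the bowl.
- small_shell3: one of four small snail shells, nearly a ball of 22 mm diameter. Origin at the ball's centre. Starts in the bowl.

How it is judged:
By the outcome, as a careful person would: the job done as asked, in the order asked, and still so for the second after the job is handed in, with the robot touching nothing.
It also fails if it takes over 54 s, if anything falls off the work surface, if the arm or the gripper's body presses on something with over 40 N, if the wrist force passes 120 N, or if a joint passes its speed limit or range.

## Working session

There is one attempt and no reset: what is moved stays moved. The work goes in short steps, Python scripts to look and compute and a tool call to move; the robot and the scene stay as the last step left them, time stands still between calls to the robot, and variables do not carry over. Pictures are saved under pics/ and viewed, about 8 in all and at most 12, crops included, and the job is handed in when it is done.

Besides the shell and the picture viewer there is one more tool, called after "Request:" as a command line: name --argument value ..., lists and objects as JSON in quotes. apply_moves: Moves the arm, as the interface text tells. Its arguments: {"type":"object","properties":{"increments":{"type":"array"}},"required":["increments"]}

```bash
ls; mkdir -p pics; cat > h.py <<'E'
import numpy as np, cv2
from scipy.spatial.transform import Rotation as R
from cell import readout, read_camera, env, nets
def tool():
    s=readout.state(); return R.from_euler('xyz',s['tcp_rot']).as_matrix(), np.array(s['eef_pos']), s
def cam(n):
    Rt,p,s=tool(); c=read_camera(n)
    if n=='wrist':
        M=np.array(c['mount']); T=np.eye(4);T[:3,:3]=Rt;T[:3,3]=p; c['T']=T@M
    else:
        Rc=R.from_rotvec(np.ravel(c['rvec'])).as_matrix(); T=np.eye(4);T[:3,:3]=Rc.T;T[:3,3]=-Rc.T@np.ravel(c['tvec']); c['T']=T
    return c
def w(c,pt): return (c['T']@np.r_[pt,1])[:3]
def save(c,n): cv2.imwrite('pics/'+n,c['img'][:,:,::-1])
def find(c,things,f=nets.mark_of,k=2):
    for t in things:
        print(t,[(np.round(w(c,d['point'])).tolist(),round(d['confidence'],2)) for d in f({k2:v for k2,v in c.items() if k2!='T'},t)[:k]])
E
cat > a.py <<'E'
from h import *
R0,p,s=tool(); print(s, env.grip_point_offset); print(R0.round(3))
names=['stand','bowl_mouth','bowl_floor','card','rack','tray','big_shell','jar_large','jar_mid','jar_small','brush','beaker']
for n in ['scene','top']:
    c=cam(n); print(n,c['T'].round(2).tolist()); save(c,n+'0.png'); find(c,names); find(c,['small_shell0'],k=5); find(c,['card','rack'],nets.look_for)
E
python3 a.py; python3 -c "
import cv2,numpy as np
"
```

```text
pics
{'t': 0.0, 'joints': array([ 1.01540824e+00,  4.91545530e-01,  1.55949072e+00, -8.09029773e-06,
        1.09171786e+00, -1.05620529e-01]), 'qvel': array([-0.00183846,  0.00018171,  0.00045809,  0.00106749,  0.00054985,
        0.00174256]), 'tau': array([-4.36521632e-04, -6.12649441e+01, -2.58176601e+01,  6.92654005e-02,
        4.82831988e-02, -1.28400184e-04]), 'eef_pos': array([271.57241949, 562.61549512, 214.05626202]), 'tcp_rot': array([-1.57195207e+00,  1.15310342e-04, -4.49763890e-01]), 'ft_force': array([-0.36543975, -0.06087633, -0.12475784]), 'moment': array([0.02806978, 0.03924044, 0.02244675]), 'opening': 1.0005838453292577} 18.8
[[ 0.901 -0.001  0.435]
 [-0.435 -0.001  0.901]
 [-0.    -1.    -0.001]]
scene [[0.53, 0.7, -0.48, 1251.2], [0.85, -0.44, 0.29, -409.48], [-0.01, -0.56, -0.83, 1336.06], [0.0, 0.0, 0.0, 1.0]]
stand [([525.0, 181.0, 0.0], 0.7)]
bowl_mouth [([502.0, 118.0, 138.0], 0.61)]
bowl_floor [([525.0, 182.0, 101.0], 0.79)]
card [([480.0, -277.0, 12.0], 0.85)]
rack [([476.0, -277.0, 3.0], 0.6)]
tray [([483.0, 52.0, -3.0], 0.94)]
big_shell [([540.0, 221.0
[... 732 characters left out ...]
, 0.65)]
bowl_floor [([527.0, 177.0, 100.0], 0.98)]
card [([481.0, -273.0, 9.0], 0.89), ([536.0, 224.0, 111.0], 0.42)]
rack [([481.0, -276.0, -4.0], 0.82), ([481.0, -275.0, 10.0], 0.5)]
tray [([483.0, 50.0, 0.0], 0.97)]
big_shell [([540.0, 219.0, 115.0], 0.82)]
jar_large [([786.0, 127.0, -2.0], 0.6), ([480.0, -276.0, 9.0], 0.47)]
jar_mid [([785.0, -87.0, -3.0], 0.81)]
jar_small [([340.0, -179.0, -5.0], 0.72)]
brush [([371.0, 388.0, -1.0], 0.84)]
beaker [([719.0, -223.0, -4.0], 0.65)]
small_shell0 [([490.0, 223.0, 106.0], 0.62), ([509.0, 227.0, 105.0], 0.57), ([570.0, 210.0, 105.0], 0.48)]
card [([482.0, -270.0, 107.0], 0.95), ([769.0, 124.0, 109.0], 0.71)]
rack [([469.0, -257.0, 8.0], 0.78)]
```

View pics/top0.png

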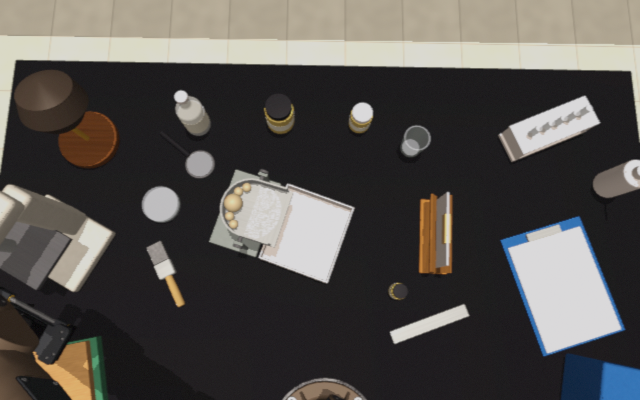

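View pics/scene0.png

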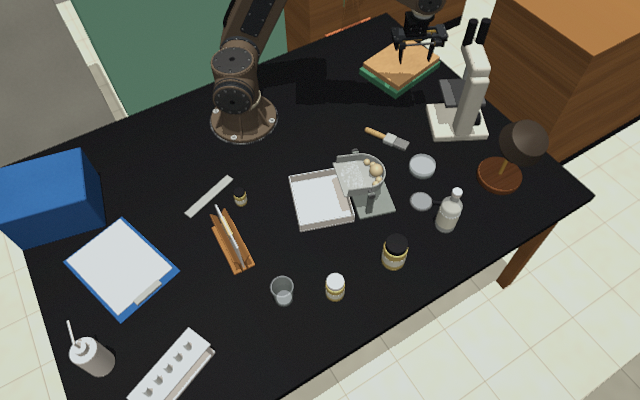

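The top view shows the bowl at about (250,210) px with its shells at the back, the tray at (310,232), and the rack with the card at (437,235), its long axis almost along world x. I'll move above the card for a close look.

```bash
cat > plan.py <<'E'
from h import *
import sys
def rows(p0,R0,pts,grip):
    """pts: list of (pos,Rot matrix,nrows); print rows of relative tool shifts"""
    out=[]
    for pos,Rt,n in pts:
        pos=np.array(pos,float); rv=R.from_matrix(R0.T@Rt).as_rotvec(); st=np.array(p0)
        p=st.copy(); Rc=R0
        for i in range(1,n+1):
            q=st+(pos-st)*i/n; Rn=R0@R.from_rotvec(rv*i/n).as_matrix()
            out.append([(Rc.T@(q-p)/10).round(2).tolist(),np.degrees(R.from_matrix(Rc.T@Rn).as_rotvec()).round(1).tolist(),grip]); p,Rc=q,Rn
        p0,R0=pos,Rt
    for i in range(0,len(out),5): print(out[i:i+5])
def down(yaw): return R.from_euler('xyz',[-np.pi/2,0,yaw]).as_matrix()
E
python3 - <<'E'
from plan import *
R0,p,s=tool()
rows(p,R0,[([480,330,250],down(-.225),5),([490,60,260],down(-.0),5),([485,-250,260],down(0),5)],9.5)
E
```

```text
[[[5.78, -0.71, -2.38], [-0.0, -2.6, 0.0], 9.5], [[5.66, -0.71, -2.64], [-0.0, -2.6, 0.0], 9.5], [[5.54, -0.71, -2.89], [-0.0, -2.6, 0.0], 9.5], [[5.4, -0.71, -3.14], [-0.0, -2.6, 0.0], 9.5], [[5.26, -0.71, -3.38], [-0.0, -2.6, 0.0], 9.5]]
[[[1.4, -0.2, -5.22], [0.0, -2.6, 0.0], 9.5], [[1.16, -0.2, -5.28], [0.0, -2.6, 0.0], 9.5], [[0.92, -0.2, -5.32], [0.0, -2.6, 0.0], 9.5], [[0.68, -0.2, -5.36], [0.0, -2.6, 0.0], 9.5], [[0.44, -0.2, -5.39], [0.0, -2.6, 0.0], 9.5]]
[[[-0.1, -0.0, -6.2], [0.0, 0.0, 0.0], 9.5], [[-0.1, -0.0, -6.2], [0.0, 0.0, 0.0], 9.5], [[-0.1, -0.0, -6.2], [0.0, 0.0, 0.0], 9.5], [[-0.1, -0.0, -6.2], [0.0, 0.0, 0.0], 9.5], [[-0.1, -0.0, -6.2], [0.0, 0.0, 0.0], 9.5]]
```

Request:
apply_moves --increments '[[[5.8,-0.7,-2.4],[0,-2.6,0],9.5],[[5.7,-0.7,-2.6],[0,-2.6,0],9.5],[[5.5,-0.7,-2.9],[0,-2.6,0],9.5],[[5.4,-0.7,-3.1],[0,-2.6,0],9.5],[[5.3,-0.7,-3.4],[0,-2.6,0],9.5]]'

```text
t: 2.22
eef_pos: [480.8, 332.2, 249.4]
tcp_rot: [-1.57, -0.0, -0.209]
ft_force: [0.9, 1.3, 0.9]
opening: 1.0
```

Request:
apply_moves --increments '[[[1.4,-0.2,-5.2],[0,-2.6,0],9.5],[[1.2,-0.2,-5.3],[0,-2.6,0],9.5],[[0.9,-0.2,-5.3],[0,-2.6,0],9.5],[[0.7,-0.2,-5.4],[0,-2.6,0],9.5],[[0.4,-0.2,-5.4],[0,-2.6,0],9.5]]'

```text
t: 2.85
eef_pos: [498.1, 53.2, 259.9]
tcp_rot: [-1.57, -0.003, 0.025]
ft_force: [0.9, 0.5, 0.2]
opening: 0.999
```

```bash
python3 - <<'E'
from plan import *
R0,p,s=tool(); print(p,s['tcp_rot'],s['t'])
c=cam('wrist'); save(c,'w0.png'); print(c['vfov'],c['cx'],c['cy'],c['T'].round(2).tolist())
find(c,['stand','bowl_mouth','bowl_floor','tray','big_shell','card','rack']);find(c,['small_shell0'],k=5)
rows(p,R0,[([485,-220,260],down(0),5)],9.5)
E
```

```text
[498.10938908  53.18568669 259.88348728] [-1.57010779 -0.00292922  0.02499936] 2.85
65.70646984690485 323.7281025842996 195.59912487114352 [[-0.02, 0.96, 0.29, 418.49], [1.0, 0.02, 0.01, 51.14], [0.0, 0.29, -0.96, 430.27], [0.0, 0.0, 0.0, 1.0]]
stand [([525.0, 177.0, 3.0], 0.83), ([512.0, 113.0, 143.0], 0.55)]
bowl_mouth [([510.0, 117.0, 142.0], 0.69)]
bowl_floor [([527.0, 179.0, 100.0], 0.65), ([783.0, 118.0, 1.0], 0.26)]
tray [([340.0, -180.0, 0.0], 0.61), ([529.0, 181.0, 1.0], 0.49)]
big_shell [([539.0, 221.0, 120.0], 0.65)]
card [([526.0, 182.0, -1.0], 0.22)]
rack [([479.0, -279.0, 0.0], 0.89), ([574.0, 214.0, 107.0], 0.23)]
small_shell0 [([578.0, 194.0, 109.0], 0.73), ([490.0, 220.0, 109.0], 0.6), ([576.0, 209.0, 107.0], 0.59), ([507.0, 228.0, 106.0], 0.56)]
[[[-0.4, -0.01, -5.46], [-0.0, 0.3, 0.0], 9.5], [[-0.37, -0.01, -5.46], [-0.0, 0.3, 0.0], 9.5], [[-0.34, -0.01, -5.46], [-0.0, 0.3, 0.0], 9.5], [[-0.32, -0.0, -5.46], [-0.0, 0.3, 0.0], 9.5], [[-0.29, -0.0, -5.46], [-0.0, 0.3, 0.0], 9.5]]
```

Request:
apply_moves --increments '[[[-0.3,0,-5.5],[0,0.3,0],9.5],[[-0.3,0,-5.5],[0,0.3,0],9.5],[[-0.3,0,-5.5],[0,0.3,0],9.5],[[-0.3,0,-5.5],[0,0.3,0],9.5],[[-0.3,0,-5.5],[0,0.3,0],9.5]]'

```text
t: 3.92
eef_pos: [489.9, -219.1, 259.3]
tcp_rot: [-1.57, -0.003, 0.013]
ft_force: [0.9, -0.2, 0.4]
opening: 0.997
```

```bash
python3 - <<'E'
from plan import *
R0,p,s=tool(); print(p,s['tcp_rot'],s['t'])
c=cam('wrist'); save(c,'w1.png'); np.savez('w1.npz',T=c['T'])
find(c,['card','rack','beaker','jar_small']); find(c,['card','rack'],nets.look_for)
E
```

```text
[ 489.87051778 -219.08069672  259.28601847] [-1.56962691 -0.00331961  0.01264179] 3.925
card [([483.0, -274.0, 10.0], 0.62)]
rack [([482.0, -274.0, 1.0], 0.91), ([526.0, 180.0, 3.0], 0.53)]
beaker [([718.0, -224.0, 1.0], 0.77), ([528.0, 179.0, 101.0], 0.5)]
jar_small [([340.0, -179.0, -3.0], 0.67)]
card [([474.0, -272.0, 131.0], 0.97)]
rack [([470.0, -261.0, 69.0], 0.84)]
```

View pics/w1.png

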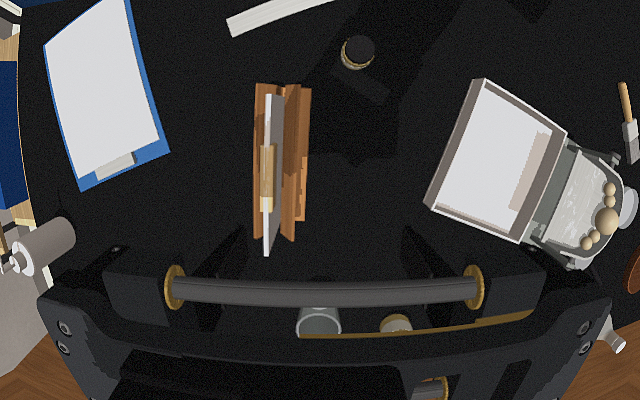

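View pics/w0.png

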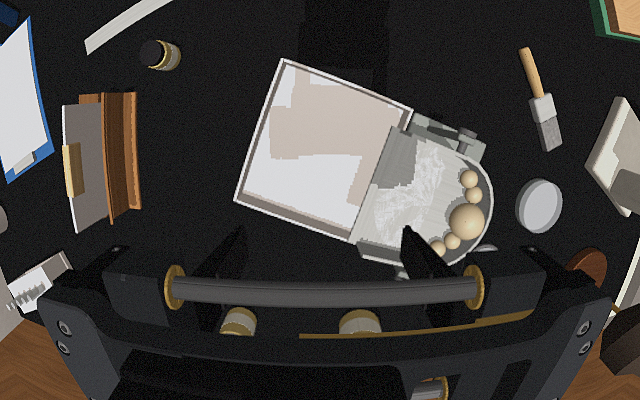

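w1 shows the card in the rack: rail about (262,147) to (267,210), plate top about (268,95) to (266,255). w0 shows the tray corners at (283,58), (412,108) and (236,200), with the shells at the back of the bowl.

```bash
cat >> h.py <<'E'
def fe(T,uv,z,vf=65.70647,cx=323.728,cy=195.6):
    f=200/np.tan(np.radians(vf/2)); d=np.array(uv)-[cx,cy]; r=np.hypot(*d); a=r/f
    v=T[:3,:3]@np.r_[d/r*np.sin(a),np.cos(a)]; return T[:3,3]+v*(z-T[2,3])/v[2]
E
python3 - <<'E'
from h import *
T=np.load('w1.npz')['T']
for uv,z in [((267,147),133),((266,211),133),((268,95),107),((266,255),107),((256,84),78),((311,88),78),((285,240),78)]: print(uv,fe(T,uv,z).round(1))
T0=np.array([[-0.02, 0.96, 0.29, 418.49], [1.0, 0.02, 0.01, 51.14], [0.0, 0.29, -0.96, 430.27],[0,0,0,1]])
for uv,z in [((283,58),40),((236,200),40),((412,108),40)]: print(uv,fe(T0,uv,z).round(1))
c=[]
im=cv2.imread('pics/w1.png'); cv2.imwrite('pics/w1c.png',cv2.resize(im[75:265,235:325],None,fx=3,fy=3,interpolation=cv2.INTER_CUBIC))
im=cv2.imread('pics/w0.png'); cv2.imwrite('pics/w0c.png',cv2.resize(im[90:290,330:510],None,fx=3,fy=3,interpolation=cv2.INTER_CUBIC))
E
```

```text
(267, 147) [ 451.2 -274.4  133. ]
(266, 211) [ 517.2 -277.7  133. ]
(268, 95) [ 399.7 -277.4  107. ]
(266, 255) [ 582.1 -285.9  107. ]
(256, 84) [ 385.7 -296.5   78. ]
(311, 88) [ 391.4 -234.    78. ]
(285, 240) [ 575.4 -266.2   78. ]
(283, 58) [359.2   0.9  40. ]
(236, 200) [545.  -63.5  40. ]
(412, 108) [417.3 165.   40. ]
```

View pics/w1c.png

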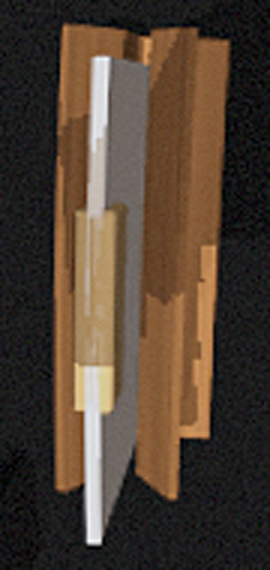

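View pics/w0c.png

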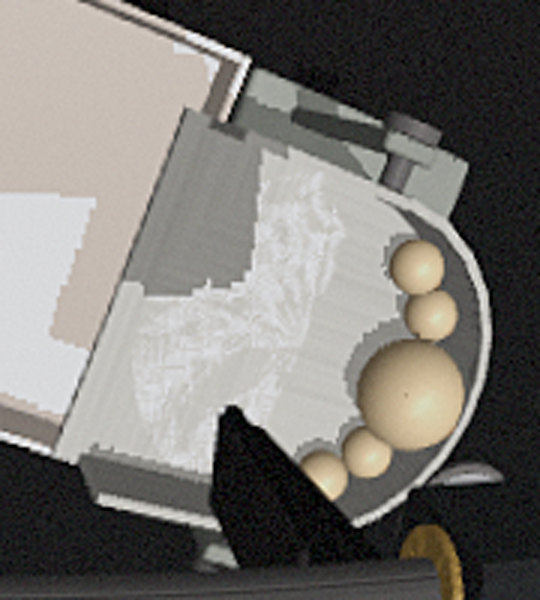

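```bash
python3 - <<'E'
from plan import *
T=np.load('w1.npz')['T']
a=fe(T,(268.7,94),133);b=fe(T,(266.3,256.7),133);print(a,b,(a+b)/2,np.degrees(np.arctan2(*(b-a)[1::-1])))
for uv in [(264,146),(268.5,146),(262,211),(271,197)]: print(fe(T,uv,133).round(1))
T0=np.array([[-0.02, 0.96, 0.29, 418.49], [1.0, 0.02, 0.01, 51.14], [0.0, 0.29, -0.96, 430.27],[0,0,0,1]])
# bowl lip ends (crop px) , lip z ~ 110
A,B=[fe(T0,(330+u/3,90+v/3),110) for u,v in [(190,108),(62,450)]]; print(A,B,(A+B)/2,np.degrees(np.arctan2(*(B-A)[1::-1])))
R0,p,s=tool()
m=(a+b)/2; rows(p,R0,[([m[0],m[1],170],down(np.arctan2(*(b-a)[1::-1])),5),([m[0],m[1],103],down(np.arctan2(*(b-a)[1::-1])),5)],9.5)
E
```

```text
[ 399.63267929 -272.14299477  133.        ] [ 570.37366211 -280.42846218  133.        ] [ 485.0031707  -276.28572848  133.        ] -2.7781860126362647
[ 450.1 -277.4  133. ]
[ 450.2 -272.9  133. ]
[ 517.2 -282.   133. ]
[ 502.  -271.9  133. ]
[437.82782483 125.32091952 110.        ] [567.51704498  86.27085587 110.        ] [502.6724349 105.7958877 110.       ] -16.757307172319262
[[[-0.12, 1.78, -1.19], [-0.0, 0.7, 0.0], 9.5], [[-0.1, 1.78, -1.19], [-0.0, 0.7, 0.0], 9.5], [[-0.09, 1.78, -1.19], [-0.0, 0.7, 0.0], 9.5], [[-0.07, 1.78, -1.19], [-0.0, 0.7, 0.0], 9.5], [[-0.06, 1.78, -1.19], [-0.0, 0.7, 0.0], 9.5]]
[[[0.0, 1.34, -0.0], [0.0, 0.0, 0.0], 9.5], [[0.0, 1.34, -0.0], [0.0, 0.0, 0.0], 9.5], [[0.0, 1.34, -0.0], [0.0, 0.0, 0.0], 9.5], [[0.0, 1.34, -0.0], [0.0, 0.0, 0.0], 9.5], [[0.0, 1.34, -0.0], [0.0, 0.0, 0.0], 9.5]]
```

Request:
apply_moves --increments '[[[-0.1,1.8,-1.2],[0,0.7,0],9.5],[[-0.1,1.8,-1.2],[0,0.7,0],9.5],[[-0.1,1.8,-1.2],[0,0.7,0],7],[[-0.1,1.8,-1.2],[0,0.7,0],5],[[-0.1,1.8,-1.2],[0,0.7,0],5]]'

```text
t: 4.9
eef_pos: [487.7, -270.7, 169.3]
tcp_rot: [-1.571, -0.007, -0.038]
ft_force: [-0.3, -0.3, -0.6]
opening: 0.74
```

```bash
python3 - <<'E'
from plan import *
R0,p,s=tool(); print(p,s['tcp_rot'],s['opening'])
c=cam('wrist'); find(c,['card','rack']); find(c,['card'],nets.look_for); im=c['img'][:,:,::-1]; cv2.imwrite('pics/w2c.png',cv2.resize(im[60:290,200:400],None,fx=2.6,fy=2.6))
np.savez('w2.npz',T=c['T'])
rows(p,R0,[([485,-276.3,103],down(-.0485),5)],4)
E
```

```text
[ 487.70931854 -270.69631163  169.31819055] [-1.57116431 -0.00713455 -0.03781759] 0.7401535846239065
card [([481.0, -276.0, 10.0], 0.63)]
rack [([482.0, -277.0, 4.0], 0.73)]
card [([472.0, -275.0, 135.0], 0.81)]
[[[-0.06, 1.33, -0.11], [0.0, 0.1, 0.1], 4], [[-0.06, 1.33, -0.11], [0.0, 0.1, 0.1], 4], [[-0.06, 1.33, -0.11], [0.0, 0.1, 0.1], 4], [[-0.05, 1.33, -0.11], [0.0, 0.1, 0.1], 4], [[-0.05, 1.33, -0.11], [0.0, 0.1, 0.1], 4]]
```

View pics/w2c.png

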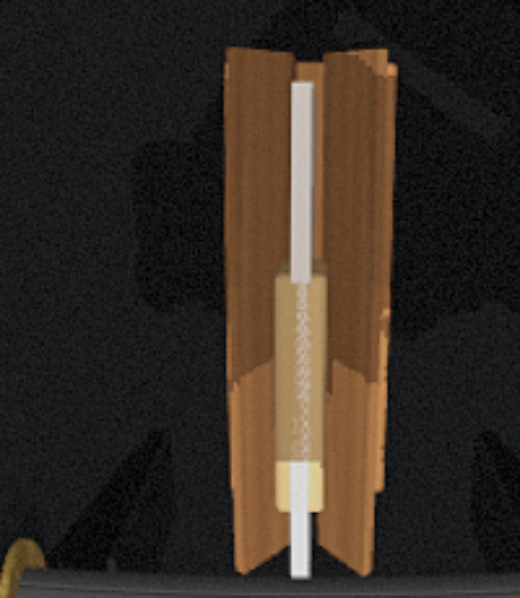

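The card stands centred in its slot, with the rail at crop (275–325, 273–511).

```bash
python3 - <<'E'
from plan import *
T=np.load('w2.npz')['T']
g=lambda u,v,z=133: fe(T,(200+u/2.6,60+v/2.6),z).round(1)
print(g(300,273),g(300,511),g(302,84),g(300,577),g(275,480),g(323,480)); print('rack top',g(228,47,78),g(387,48,78),g(243,573,78),g(365,573,78))
E
```

```text
[ 448.7 -274.6  133. ] [ 518.3 -277.9  133. ] [ 399.8 -272.1  133. ] [ 541.2 -279.   133. ] [ 508.1 -284.5  133. ] [ 508.5 -270.8  133. ]
rack top [ 384.4 -296.4   78. ] [ 386.9 -245.8   78. ] [ 574.5 -303.8   78. ] [ 576.  -257.2   78. ]
```

Request:
apply_moves --increments '[[[-0.1,1.3,-0.1],[0,0.1,0.1],4],[[-0.1,1.3,-0.1],[0,0.1,0.1],4],[[-0.1,1.3,-0.1],[0,0.1,0.1],4],[[-0.1,1.4,-0.1],[0,0.1,0.1],4],[[0,1.4,-0.1],[0,0,0],4]]'

```text
t: 5.72
eef_pos: [484.3, -274.7, 100.7]
tcp_rot: [-1.573, -0.002, -0.044]
ft_force: [-0.6, -0.2, 0.0]
opening: 0.422
```

```bash
python3 - <<'E'
from plan import *
R0,p,s=tool(); print(p,s['tcp_rot'],s['opening'],s['ft_force'])
rows(p,R0,[([483.5,-276.2,102.5],down(-.047),1)],0)
E
```

```text
[ 484.28433758 -274.74295386  100.68154053] [-1.57252704 -0.00195865 -0.04355948] 0.4215393418707918 [-0.58560541 -0.21311564  0.03739877]
[[[-0.07, -0.18, -0.15], [0.1, 0.2, 0.1], 0]]
```

Request:
apply_moves --increments '[[[-0.1,-0.2,-0.1],[0.1,0.2,0.1],0],[[0,0,0],[0,0,0],0],[[0,0,0],[0,0,0],0],[[0,0,0],[0,0,0],0],[[0,0,0],[0,0,0],0]]'

```text
t: 6.35
eef_pos: [483.1, -275.9, 102.3]
tcp_rot: [-1.57, 0.001, -0.048]
ft_force: [0.8, 0.1, -2.0]
opening: 0.147
```

```bash
python3 - <<'E'
from plan import *
R0,p,s=tool(); print(p,s['tcp_rot'],s['opening'],s['ft_force'],s['moment'])
Rv=down(s['tcp_rot'][2])
rows(p,R0,[(p+[0,0,130],Rv,5),([500,0,265],down(-.2),6),([508.5,122,265],down(-.302),4)],0)
E
```

```text
[ 483.06281973 -275.88193814  102.25848146] [-1.57016761e+00  5.94987746e-04 -4.75573360e-02] 0.1465889645247593 [ 0.81510346  0.05892977 -2.03533222] [0.01531556 0.00138888 0.00050028]
[[[-0.0, -2.6, 0.0], [-0.0, -0.0, -0.0], 0], [[-0.0, -2.6, 0.0], [-0.0, -0.0, -0.0], 0], [[-0.0, -2.6, 0.0], [-0.0, -0.0, -0.0], 0], [[-0.0, -2.6, 0.0], [-0.0, -0.0, -0.0], 0], [[-0.0, -2.6, 0.0], [-0.0, -0.0, -0.0], 0]]
[[[0.06, -0.55, 4.61], [0.0, 1.5, -0.0], 0], [[-0.05, -0.55, 4.61], [0.0, 1.5, -0.0], 0], [[-0.17, -0.55, 4.6], [0.0, 1.5, -0.0], 0], [[-0.29, -0.55, 4.6], [0.0, 1.5, -0.0], 0], [[-0.4, -0.55, 4.59], [0.0, 1.5, -0.0], 0]]
[[[-0.52, -0.55, 4.58], [0.0, 1.5, -0.0], 0], [[-0.4, 0.0, 3.03], [-0.0, 1.5, -0.0], 0], [[-0.47, 0.0, 3.02], [-0.0, 1.5, -0.0], 0], [[-0.55, 0.0, 3.01], [-0.0, 1.5, -0.0], 0], [[-0.63, 0.0, 2.99], [-0.0, 1.5, -0.0], 0]]
```

Request:
apply_moves --increments '[[[0,-1.5,0],[0,0,0],0],[[0,-2.6,0],[0,0,0],0],[[0,-3,0],[0,0,0],0],[[0,-3,0],[0,0,0],0],[[0,-2.6,0],[0,0,0],0]]'

```text
t: 6.98
eef_pos: [482.5, -275.4, 235.7]
tcp_rot: [-1.569, 0.002, -0.047]
ft_force: [-0.7, -0.1, -1.0]
opening: 0.146
```

Request:
apply_moves --increments '[[[0.1,-0.6,3],[0,1.5,0],0],[[0,-0.6,5],[0,1.5,0],0],[[-0.2,-0.6,5],[0,1.5,0],0],[[-0.3,-0.6,5],[0,1.5,0],0],[[-0.4,-0.6,5],[0,1.5,0],0]]'

```text
t: 7.6
eef_pos: [499.2, -42.2, 273.8]
tcp_rot: [-1.572, -0.007, -0.188]
ft_force: [1.0, 0.5, -0.7]
opening: 0.142
```

Request:
apply_moves --increments '[[[-0.5,-0.6,4.6],[0,1.5,0],0],[[-0.5,0,3.5],[0,1.5,0],0],[[-0.5,0,3],[0,1.5,0],0],[[-0.6,0,2.5],[0,1.5,0],0],[[-0.6,0,2],[0,1.5,0],0]]'

```text
t: 8.22
eef_pos: [507.2, 123.8, 286.1]
tcp_rot: [-1.569, -0.013, -0.32]
ft_force: [0.5, 1.1, -1.6]
opening: 0.146
```

```bash
python3 - <<'E'
from plan import *
R0,p,s=tool(); print(p,s['tcp_rot'],s['opening'],s['ft_force'],s['moment'],s['t'])
for n in ['wrist','top','scene']:
  c=cam(n); save(c,n+'3.png'); find(c,['card','bowl_mouth','bowl_floor','stand']); find(c,['card'],nets.look_for,1)
  np.savez(n+'3.npz',T=c['T'],v=c['vfov'],cx=c['cx'],cy=c['cy'])
rows(p,R0,[([508.5,122,250],down(-.302),5)],0)
a=cv2.imread('pics/wrist3.png'); b=cv2.imread('pics/scene3.png')[120:250,270:430]; b=cv2.resize(b,(490,400),interpolation=cv2.INTER_CUBIC)
cv2.imwrite('pics/v3.png',cv2.resize(np.hstack([a[:,200:510],b]),None,fx=1,fy=1))
E
```

```text
[507.24350841 123.78681192 286.10121582] [-1.56913647 -0.01272682 -0.31996332] 0.14580853729638923 [ 0.46422382  1.10001169 -1.60996207] [-0.02518768 -0.00799464  0.08903174] 8.225
card [([507.0, 127.0, 193.0], 0.82), ([509.0, 117.0, 143.0], 0.29)]
bowl_mouth [([511.0, 116.0, 140.0], 0.65), ([482.0, -275.0, 2.0], 0.27)]
bowl_floor [([526.0, 180.0, 102.0], 0.9)]
stand [([527.0, 181.0, 2.0], 0.56)]
card [([487.0, 135.0, 317.0], 0.77)]
card []
bowl_mouth []
bowl_floor []
stand []
card []
card [([506.0, 121.0, 192.0], 0.93), ([522.0, 181.0, 101.0], 0.66)]
bowl_mouth [([499.0, 113.0, 136.0], 0.79)]
bowl_floor [([524.0, 183.0, 101.0], 0.88), ([523.0, 183.0, 4.0], 0.51)]
stand []
card [([538.0, 108.0, 252.0], 0.71)]
[[[0.03, 0.72, -0.03], [-0.0, -0.2, 0.1], 0], [[0.03, 0.72, -0.03], [-0.0, -0.2, 0.1], 0], [[0.03, 0.72, -0.03], [-0.0, -0.2, 0.1], 0], [[0.03, 0.72, -0.03], [-0.0, -0.2, 0.1], 0], [[0.03, 0.72, -0.03], [-0.0, -0.2, 0.1], 0]]
```

View pics/v3.png

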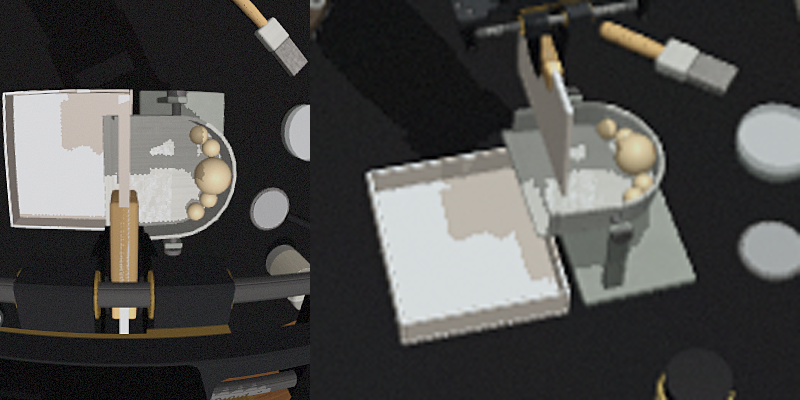

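The card hangs parallel to the lip just over the mouth, with the shells all at the back of the bowl.

Request:
apply_moves --increments '[[[0.1,1.3,0],[0,-0.2,0.2],0],[[0.1,1.3,0],[0,-0.1,0.2],0],[[0,1,0],[0,-0.1,0.1],0],[[0,0.7,0],[0,0,0.1],0],[[0,0.3,0],[0,0,0],0]]'

```text
t: 9.75
eef_pos: [509.6, 121.9, 234.9]
tcp_rot: [-1.57, 0.001, -0.312]
ft_force: [-0.2, -0.1, -1.8]
opening: 0.147
```

```bash
python3 - <<'E'
from plan import *
R0,p,s=tool(); print(p,s['tcp_rot'],s['ft_force'])
rows(p,R0,[([508.5,122.,228],down(-.312),5)],0)
T=np.load('wrist3.npz')['T']; print(fe(T,(376,97),126),fe(T,(374,247),126),fe(T,(304,115),113),fe(T,(330,232),141))
E
```

```text
[509.64208706 121.89693334 234.88312438] [-1.57026771e+00  8.05082664e-04 -3.12117792e-01] [-0.16593475 -0.10472778 -1.80939688]
[[[-0.02, 0.14, -0.01], [-0.0, -0.0, -0.0], 0], [[-0.02, 0.14, -0.01], [-0.0, -0.0, -0.0], 0], [[-0.02, 0.14, -0.01], [-0.0, -0.0, -0.0], 0], [[-0.02, 0.14, -0.01], [-0.0, -0.0, -0.0], 0], [[-0.02, 0.14, -0.01], [-0.0, -0.0, -0.0], 0]]
[441.93121581 204.8246135  126.        ] [608.47251278 154.96704678 126.        ] [437.30605163 125.41361312 113.        ] [566.07597556 112.7878038  141.        ]
```

Request:
apply_moves --increments '[[[-0.1,0.3,0],[0,-0.4,0],0],[[0,0.3,0],[0,0,0],0],[[0,0.3,0],[0,0,0],0],[[0,0.3,0],[0,0,0],0],[[0,0.3,0],[0,0,0],0]]'

```text
t: 10.38
eef_pos: [509.1, 120.8, 222.5]
tcp_rot: [-1.572, -0.004, -0.303]
ft_force: [-1.5, -3.9, 6.3]
opening: 0.146
```

Request:
apply_moves --increments '[[[0,0.3,0],[0,0,0],0],[[0,0.3,0],[0,0,0],0],[[0,0.3,0],[0,0,0],0],[[0,0.3,0],[0,0,0],0],[[0,0.2,0],[0,0,0],0]]'

```text
t: 11.0
eef_pos: [508.4, 118.9, 211.6]
tcp_rot: [-1.575, -0.007, -0.302]
ft_force: [-1.7, -6.2, 5.5]
opening: 0.146
```

```bash
python3 - <<'E'
from plan import *
R0,p,s=tool(); print(p,s['tcp_rot'],s['ft_force'],s['moment'])
E
```

```text
[508.43138479 118.91809691 211.62119354] [-1.57501931 -0.00665077 -0.30194352] [-1.74643229 -6.24766231  5.50449871] [-1.68711424e+00  6.11179573e-01  1.65902396e-03]
```

Request:
apply_moves --increments '[[[0,0.3,0],[0.1,0,0.1],0],[[0,0.3,0],[0.1,0,0.1],0],[[0,0.3,0],[0.1,0,0.1],0],[[0,0.3,0],[0,0,0.1],0],[[0,0.3,0],[0,0,0],0]]'

```text
t: 11.62
eef_pos: [508.3, 117.6, 199.9]
tcp_rot: [-1.571, -0.004, -0.3]
ft_force: [-2.0, 0.8, 7.1]
opening: 0.145
```

```bash
python3 - <<'E'
from plan import *
R0,p,s=tool(); print(p,s['tcp_rot'],s['ft_force'],s['moment'])
for n in ['scene','wrist']:
  c=cam(n); save(c,n+'4.png'); find(c,['card','bowl_mouth','bowl_floor','big_shell']); find(c,['small_shell0'],k=5)
a=cv2.imread('pics/wrist4.png'); b=cv2.imread('pics/scene4.png')[120:250,270:430]; b=cv2.resize(b,(490,400),interpolation=cv2.INTER_CUBIC)
cv2.imwrite('pics/v4.png',np.hstack([a[:,200:510],b]))
E
```

```text
[508.29787203 117.61821181 199.87712824] [-1.57112453 -0.00355288 -0.29970875] [-2.04344392  0.80553647  7.11593846] [0.09983616 0.57077687 0.00869496]
card [([503.0, 121.0, 106.0], 0.79)]
bowl_mouth [([501.0, 112.0, 104.0], 0.74)]
bowl_floor [([524.0, 188.0, 102.0], 0.71)]
big_shell [([521.0, 136.0, 111.0], 0.42)]
small_shell0 [([426.0, -11.0, 19.0], 0.61), ([519.0, -43.0, 17.0], 0.59), ([524.0, -22.0, 18.0], 0.53)]
card [([506.0, 116.0, 104.0], 0.71)]
bowl_mouth [([509.0, 112.0, 106.0], 0.66), ([507.0, 117.0, 108.0], 0.16)]
bowl_floor [([528.0, 188.0, 101.0], 0.93)]
big_shell [([519.0, 137.0, 109.0], 0.58)]
small_shell0 [([426.0, -12.0, 13.0], 0.77), ([521.0, -45.0, 17.0], 0.75), ([552.0, -14.0, 16.0], 0.62), ([530.0, -24.0, 16.0], 0.62)]
```

All four small shells are already in the tray and the large one is held behind the card. I'll ease up slowly.

Request:
apply_moves --increments '[[[0,-0.1,0],[0,0,0],0],[[0,-0.2,0],[0,0,0],0],[[0,-0.2,0],[0,0,0],0],[[0,-0.2,0],[0,0,0],0],[[0,-0.2,0],[0,0,0],0]]'

```text
t: 12.85
eef_pos: [508.0, 117.3, 212.2]
tcp_rot: [-1.571, -0.007, -0.298]
ft_force: [-0.4, -0.2, 5.0]
opening: 0.143
```

Request:
apply_moves --increments '[[[0,-0.2,0],[0,0,0],0],[[0,-0.2,0],[0,0,0],0],[[0,-0.2,0],[0,0,0],0],[[0,-0.2,0],[0,0,0],0],[[0,-0.2,0],[0,0,0],0]]'

```text
t: 13.48
eef_pos: [508.2, 117.9, 223.1]
tcp_rot: [-1.57, -0.007, -0.299]
ft_force: [0.4, 0.6, 2.6]
opening: 0.144
```

Request:
apply_moves --increments '[[[0,-0.2,0],[0,0,0],0],[[0,-0.2,0],[0,0,0],0],[[0,-0.2,0],[0,0,0],0],[[0,-0.2,0],[0,0,0],0],[[0,-0.2,0],[0,0,0],0]]'

```text
t: 14.1
eef_pos: [508.3, 118.3, 233.5]
tcp_rot: [-1.569, -0.007, -0.299]
ft_force: [0.8, 1.5, 1.9]
opening: 0.146
```

```bash
python3 - <<'E'
from plan import *
R0,p,s=tool(); print(p,s['tcp_rot'],s['ft_force'],s['moment'])
for n in ['scene','wrist']:
  c=cam(n); save(c,n+'5.png'); find(c,['card','bowl_mouth','big_shell']); find(c,['small_shell0'],k=5)
E
```

```text
[508.32999574 118.25023719 233.51790095] [-1.56877947 -0.00706536 -0.29921513] [0.84909651 1.48237066 1.92565516] [ 0.60023872  0.03563376 -0.10446718]
card [([505.0, 120.0, 141.0], 0.86), ([524.0, 181.0, 99.0], 0.52)]
bowl_mouth [([501.0, 118.0, 139.0], 0.57)]
big_shell [([718.0, -223.0, -0.0], 0.64), ([529.0, 149.0, 133.0], 0.6)]
small_shell0 [([425.0, -12.0, 18.0], 0.56), ([530.0, -30.0, 16.0], 0.47), ([517.0, -42.0, 18.0], 0.44)]
card [([510.0, 120.0, 138.0], 0.82)]
bowl_mouth [([509.0, 113.0, 142.0], 0.92), ([428.0, -12.0, 15.0], 0.72)]
big_shell [([541.0, 178.0, 124.0], 0.73), ([511.0, 113.0, 144.0], 0.37)]
small_shell0 [([527.0, -24.0, 16.0], 0.71), ([555.0, -14.0, 19.0], 0.48), ([425.0, -12.0, 19.0], 0.47)]
```

Request:
apply_moves --increments '[[[0,-0.2,0],[0,0,0],0],[[0,-0.2,0],[0,0,0],0],[[0,-0.2,0],[0,0,0],0],[[0,-0.2,0],[0,0,0],0],[[0,-0.2,0],[0,0,0],0]]'

```text
t: 15.22
eef_pos: [507.5, 117.7, 243.1]
tcp_rot: [-1.571, -0.005, -0.298]
ft_force: [-0.4, 0.7, -1.3]
opening: 0.145
```

Request:
apply_moves --increments '[[[0,-0.3,0],[0,0,0],0],[[0,-0.5,0],[0,0,0],0],[[0,-0.8,0],[0,0,0],0],[[0,-1,0],[0,0,0],0],[[0,-1,0],[0,0,0],0]]'

```text
t: 15.85
eef_pos: [507.2, 117.8, 281.4]
tcp_rot: [-1.571, -0.005, -0.298]
ft_force: [1.0, -0.1, -1.9]
opening: 0.146
```

```bash
python3 - <<'E'
from plan import *
R0,p,s=tool(); print(p,s['tcp_rot'],s['ft_force'],s['moment'],s['opening'])
for n in ['scene','wrist']:
  c=cam(n); save(c,n+'6.png'); find(c,['card','bowl_mouth','big_shell']); find(c,['small_shell0'],k=5)
a=cv2.imread('pics/wrist6.png'); b=cv2.imread('pics/scene6.png')[120:250,270:430]; b=cv2.resize(b,(490,400),interpolation=cv2.INTER_CUBIC)
cv2.imwrite('pics/v6.png',np.hstack([a[:,200:510],b]))
rows(p,R0,[([500,0,270],down(-.2),4),([483.3,-276,265],down(-.048),6)],0)
E
```

```text
[507.22085145 117.75079838 281.43314475] [-1.57123389 -0.00470846 -0.29834509] [ 0.99401244 -0.12090557 -1.87327221] [ 0.03696608  0.01818301 -0.01155518] 0.14591788698221714
card [([506.0, 118.0, 187.0], 0.67)]
bowl_mouth [([501.0, 119.0, 143.0], 0.87)]
big_shell [([549.0, 217.0, 121.0], 0.62)]
small_shell0 [([533.0, -29.0, 18.0], 0.58), ([425.0, -13.0, 17.0], 0.56), ([518.0, -42.0, 19.0], 0.48)]
card [([528.0, 180.0, -2.0], 0.75), ([508.0, 116.0, 188.0], 0.69)]
bowl_mouth []
big_shell [([545.0, 216.0, 122.0], 0.87), ([506.0, 122.0, 186.0], 0.23)]
small_shell0 [([521.0, -45.0, 15.0], 0.69), ([557.0, -14.0, 16.0], 0.62), ([427.0, -10.0, 16.0], 0.53), ([530.0, -26.0, 17.0], 0.45)]
[[[0.69, 0.29, -2.87], [0.0, -1.4, 0.1], 0], [[0.62, 0.29, -2.88], [0.0, -1.4, 0.1], 0], [[0.55, 0.29, -2.9], [0.0, -1.4, 0.1], 0], [[0.48, 0.29, -2.91], [0.0, -1.4, 0.1], 0], [[0.64, 0.08, -4.56], [-0.0, -1.5, 0.0], 0]]
[[[0.53, 0.08, -4.58], [-0.0, -1.5, 0.0], 0], [[0.41, 0.08, -4.59], [-0.0, -1.5, 0.0], 0], [[0.29, 0.08, -4.6], [-0.0, -1.5, 0.0], 0], [[0.18, 0.08, -4.61], [-0.0, -1.5, 0.0], 0], [[0.06, 0.08, -4.61], [-0.0, -1.5, 0.0], 0]]
```

View pics/v6.png

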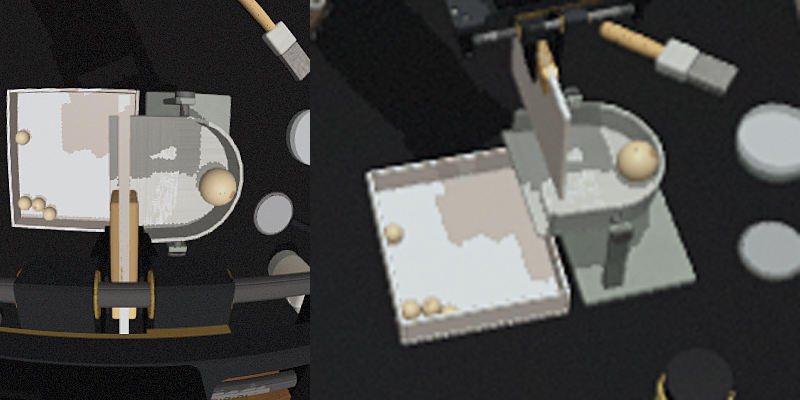

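The wrist view shows the four small shells in the tray, at about (23,137), (24,202), (38,204) and (50,213). The large one sits at the back of the bowl at (217,187). Next, the card goes back to the rack.

Request:
apply_moves --increments '[[[0.7,0.3,-2],[0,-1.4,0.1],0],[[0.6,0.3,-2.9],[0,-1.4,0.1],0],[[0.5,0.3,-3.3],[0,-1.4,0.1],0],[[0.5,0.3,-3.5],[0,-1.4,0],0],[[0.6,0.1,-4.6],[0,-1.5,0],0]]'

```text
t: 16.98
eef_pos: [496.6, -49.9, 266.3]
tcp_rot: [-1.571, 0.002, -0.166]
ft_force: [0.4, -0.2, -1.7]
opening: 0.144
```

Request:
apply_moves --increments '[[[0.5,0.1,-4.8],[0,-1.5,0],0],[[0.4,0.1,-4.8],[0,-1.5,0],0],[[0.3,0.1,-4.8],[0,-1.5,0],0],[[0.2,0.1,-4.5],[0,-1.5,0],0],[[0.1,0.1,-3.5],[0,-1.5,0],0]]'

```text
t: 17.6
eef_pos: [484.5, -282.2, 260.7]
tcp_rot: [-1.571, 0.002, -0.031]
ft_force: [-1.5, 0.6, -1.8]
opening: 0.144
```

```bash
python3 - <<'E'
from plan import *
R0,p,s=tool(); print(p,s['tcp_rot'],s['ft_force'],s['t'])
rows(p,R0,[([483.3,-276,215],down(-.048),5),([483.3,-276,180],down(-.048),5)],0)
E
```

```text
[ 484.49151432 -282.23688065  260.69009215] [-1.57069514  0.00241043 -0.03076239] [-1.53780694  0.5811955  -1.83000512] 17.6
[[[-0.03, 0.91, 0.12], [-0.0, 0.2, -0.0], 0], [[-0.03, 0.91, 0.12], [-0.0, 0.2, -0.0], 0], [[-0.03, 0.91, 0.12], [-0.0, 0.2, -0.0], 0], [[-0.03, 0.91, 0.12], [-0.0, 0.2, -0.0], 0], [[-0.03, 0.91, 0.12], [-0.0, 0.2, -0.0], 0]]
[[[0.0, 0.7, -0.0], [0.0, 0.0, 0.0], 0], [[0.0, 0.7, -0.0], [0.0, 0.0, 0.0], 0], [[0.0, 0.7, -0.0], [0.0, 0.0, 0.0], 0], [[0.0, 0.7, -0.0], [0.0, 0.0, 0.0], 0], [[0.0, 0.7, -0.0], [0.0, 0.0, 0.0], 0]]
```

Request:
apply_moves --increments '[[[0,1.5,0.3],[0,0.3,0],0],[[-0.1,1.5,0.2],[0,0.3,0],0],[[0,1.4,0.1],[0,0.3,0],0],[[0,1.2,0],[0,0.1,0],0],[[0,0.6,0],[0,0,0],0]]'

```text
t: 18.23
eef_pos: [483.1, -276.0, 194.4]
tcp_rot: [-1.57, 0.004, -0.052]
ft_force: [-0.2, 0.2, -1.5]
opening: 0.145
```

```bash
python3 - <<'E'
from plan import *
R0,p,s=tool(); print(p,s['tcp_rot'],s['ft_force'],s['t'])
rows(p,R0,[([483.3,-276,150],down(-.048),5)],0)
c=cam('wrist'); save(c,'w7.png'); find(c,['card','rack'])
E
```

```text
[ 483.05131382 -276.02004242  194.41466019] [-1.56952275  0.00378984 -0.05164383] [-0.20611323  0.17039938 -1.45873071] 18.225
[[[0.01, 0.89, -0.0], [-0.0, -0.0, -0.0], 0], [[0.01, 0.89, -0.0], [-0.0, -0.0, -0.0], 0], [[0.01, 0.89, -0.0], [-0.0, -0.0, -0.0], 0], [[0.01, 0.89, 0.0], [-0.0, -0.0, -0.0], 0], [[0.01, 0.89, 0.0], [-0.0, -0.0, -0.0], 0]]
card [([483.0, -278.0, 101.0], 0.69)]
rack [([483.0, -279.0, 2.0], 0.87)]
```

Request:
apply_moves --increments '[[[0,0.9,0],[0,-0.1,-0.1],0],[[0,0.9,0],[0,-0.1,-0.1],0],[[0,0.9,0],[0,0,0],0],[[0,0.8,0],[0,0,0],0],[[0,0.8,0],[0,0,0],0]]'

```text
t: 19.0
eef_pos: [483.6, -276.7, 150.4]
tcp_rot: [-1.571, -0.002, -0.048]
ft_force: [0.5, -0.3, -1.4]
opening: 0.144
```

Request:
apply_moves --increments '[[[0,0.5,0],[0,0,0],0],[[0,0.5,0],[0,0,0],0],[[0,0.5,0],[0,0,0],0],[[0,0.5,0],[0,0,0],0],[[0,0.5,0],[0,0,0],0]]'

```text
t: 19.62
eef_pos: [483.7, -276.8, 123.5]
tcp_rot: [-1.571, -0.002, -0.048]
ft_force: [-0.6, -0.7, -1.7]
opening: 0.143
```

```bash
python3 - <<'E'
from plan import *
R0,p,s=tool(); print(p,s['tcp_rot'],s['ft_force'],s['moment'],s['t'])
E
```

```text
[ 483.72490992 -276.81736276  123.54670235] [-1.57114907 -0.00235205 -0.04823508] [-0.58601597 -0.66004128 -1.66068605] [-0.00766158  0.05053014 -0.0342264 ] 19.625
```

In the slot with no contact force. I'll seat it, down to about TCP z 102.5.

Request:
apply_moves --increments '[[[0,0.5,0],[0,0,0],0],[[0,0.5,0],[0,0,0],0],[[0,0.5,0],[0,0,0],0],[[0,0.3,0],[0,0,0],0],[[0,0.2,0],[0,0,0],0]]'

```text
t: 20.25
eef_pos: [483.8, -276.8, 102.0]
tcp_rot: [-1.571, -0.002, -0.048]
ft_force: [0.5, -0.3, 1.8]
opening: 0.144
```

```bash
python3 - <<'E'
from plan import *
R0,p,s=tool(); print(p,s['tcp_rot'],s['ft_force'],s['moment'],s['t'])
E
```

```text
[ 483.75576787 -276.80480391  101.95345988] [-1.5710367  -0.00217634 -0.0482353 ] [ 0.51934157 -0.27424315  1.82957474] [ 0.05564537 -0.25339161 -0.01646177] 20.25
```

Seated: Fz went from −1.7 to +1.8 N. I'll open gently and retreat upward.

Request:
apply_moves --increments '[[[0,0,0],[0,0,0],2.5],[[0,0,0],[0,0,0],4],[[0,0,0],[0,0,0],5],[[0,0,0],[0,0,0],5],[[0,0,0],[0,0,0],5]]'

```text
t: 20.88
eef_pos: [484.1, -277.1, 102.6]
tcp_rot: [-1.572, -0.003, -0.048]
ft_force: [-0.6, -0.1, 0.1]
opening: 0.522
```

Request:
apply_moves --increments '[[[0,-1,0],[0,0,0],5],[[0,-2,0],[0,0,0],5],[[0,-3,0],[0,0,0],5],[[0,-4,0],[0,0,0],5],[[0,-4,0],[0,0,0],5]]'

```text
t: 21.5
eef_pos: [482.8, -276.3, 246.8]
tcp_rot: [-1.569, 0.0, -0.048]
ft_force: [0.5, 0.3, -0.6]
opening: 0.528
```

```bash
python3 - <<'E'
from plan import *
R0,p,s=tool(); print(p,s['tcp_rot'],s['ft_force'],s['t'],s['opening'])
for n in ['wrist','top']:
  c=cam(n); save(c,n+'8.png'); find(c,['card','rack','bowl_mouth','big_shell','jar_small','beaker','jar_mid','jar_large']); find(c,['small_shell0'],k=5)
a=cv2.imread('pics/wrist8.png'); b=cv2.imread('pics/top8.png')[150:300,200:480]; b=cv2.resize(b,(400,214))
cv2.imwrite('pics/v8.png',np.hstack([cv2.resize(a,(400,250)),cv2.copyMakeBorder(b,0,36,0,0,cv2.BORDER_CONSTANT)]))
E
```

```text
[ 482.77079552 -276.31467097  246.76638276] [-1.56940041e+00  3.72183415e-04 -4.82089249e-02] [ 0.52471926  0.28164381 -0.57367318] 21.5 0.5275180885525143
card [([507.0, 115.0, 144.0], 0.74), ([484.0, -274.0, 9.0], 0.59)]
rack [([482.0, -278.0, 1.0], 0.67)]
bowl_mouth [([507.0, 117.0, 143.0], 0.81)]
big_shell [([545.0, 218.0, 120.0], 0.85)]
jar_small [([341.0, -176.0, -2.0], 0.61)]
beaker [([719.0, -224.0, 2.0], 0.93)]
jar_mid []
jar_large [([525.0, 184.0, 101.0], 0.72), ([481.0, 51.0, 2.0], 0.44)]
small_shell0 [([522.0, -46.0, 15.0], 0.49), ([430.0, -12.0, 16.0], 0.45), ([531.0, -24.0, 18.0], 0.44), ([554.0, -16.0, 13.0], 0.42)]
card [([484.0, -277.0, 10.0], 0.81)]
rack [([481.0, -277.0, 1.0], 0.63), ([547.0, 218.0, 117.0], 0.21)]
bowl_mouth [([512.0, 118.0, 141.0], 0.75), ([524.0, 180.0, -3.0], 0.28)]
big_shell [([546.0, 219.0, 115.0], 0.52), ([532.0, -25.0, 15.0], 0.16)]
jar_small [([551.0, -19.0, 16.0], 0.74), ([787.0, 126.0, -2.0], 0.67)]
beaker [([716.0, -223.0, -3.0], 0.8), ([530.0, -27.0, 18.0], 0.36)]
jar_mid [([783.0, -86.0, -1.0], 0.93), ([480.0, 49.0, -2.0], 0.71)]
jar_large [([784.0, 122.0, -1.0], 0.64)]
small_shell0 [([550.0, -18.0, 17.0], 0.62), ([532.0, -27.0, 16.0], 0.47), ([521.0, -53.0, 14.0], 0.45), ([427.0, -8.0, 18.0], 0.42), ([481.0, -274.0, 9.0], 0.32)]
```

View pics/v8.png

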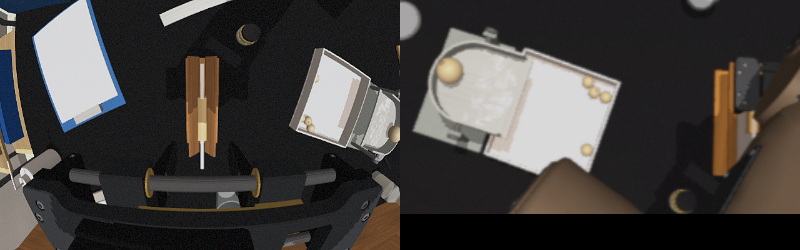

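The card stands in its rack at (202,118), four small shells are in the tray, the large one is in the bowl at (449,70), and the bystanders are where they were. I'm handing the job in.

```bash
python3 -c "
from cell import env; print(env.job_done())"
```

```text
the job is handed in; nothing more can be done
None
```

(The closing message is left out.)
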